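Clear the pump-service tray and show the column to the inspection camera

TASK

Clear the service tray: set the two hexagonal check valves down in the rectangular white bin and the round solvent filter with the thin stem in the round steel dish, without dropping them. Then pick up the chromatography column and finish still holding it in the air in front of the inspection camera, level, with its open end (the one without the stop plug) pointing straight into the lens, centred on the lens and 50 mm from it; do not put it down or let go. Do not bump the camera, and leave everything else where it is, including the capped vial and the small union in the tray.

Things in the scene. Friction and masses are not known exactly. Their poses are not given: they have to be found in the camera images.
- tray: shallow dark grey plastic service tray, fixed to the bench, 260 mm (its x) by 420 mm (its y), rim 14 mm high, walls and floor 3 mm thick: its inner floor lies 3 mm above the bench. Origin: centre of the underside. The column lies in its -y (right) half; valves, filter and a vial stand in its +y half
- column_mid (a point): polished steel chromatography column lying in the tray, 0.22 to 0.42 kg: barrel 18 mm thick, 102 mm long, between two hexagonal end nuts 28 mm across flats, 24 mm long (150 mm over the nuts). One nut is open (flat face, small dark port); from the other a beige stop plug 14 mm thick sticks out 22 mm. Point: mid-barrel on the axis, 14 mm above the tray floor; x points to the OPEN end, z up
- column_open (a point): centre of the flat face of the column's open end, on the axis, 75 mm from column_mid; x points along the axis out of that end
- valve_a_mid (a point): check valve, bright steel, standing on the tray floor, 38 mm tall: a hexagon 25 mm across flats (29 mm over corners) from 8 to 26 mm above its foot, a round foot 23 mm in diameter and a round top boss 17 mm in diameter; about 100 g. Point: on its axis, 19 mm above its foot; z up, two of the flats face along +y and -y
- valve_b_mid (a point): the second check valve, the same as the first
- filter_mid (a point): solvent inlet filter, standing on the tray floor: a matt grey round sintered cup 26 mm in diameter and 38 mm tall with a thin stem (6 to 8 mm) on top, its tip 56 mm above the foot; about 60 g. Point: on its axis, 19 mm above its foot; z up
- bin_in (a point): centre of the inner floor of the rectangular white plastic bin, fixed, 115 mm (x) by 150 mm (y), 45 mm high, walls and floor 3 mm, open above. For the check valves
- dish_in (a point): centre of the inner floor of the round steel dish, fixed, 128 mm in diameter at the rim and 116 mm at the foot, 45 mm high, walls and floor 3 mm, open above. For the solvent filter
- lens (a point): centre of the front face of the inspection camera's lens, inside a round white ring light 62 mm in diameter flush with it. x is the direction in which the camera looks (level, away from the camera), z is up. Its height is set differently each time, 165 to 235 mm above the bench
- camera_stand: inspection camera and stand on the right of the bench, not to be bumped: base plate 200 by 150 mm, 14 mm thick, reaching 45 mm ahead of the lens; post 22 mm thick, 352 mm tall, 115 mm behind the lens front; head about 140 mm long and 62 mm thick. Origin on the bench straight below the lens front; x is the direction in which the camera looks
- vial: bystander: clear glass vial with a crimped metal cap, 23 mm in diameter, 74 mm tall, standing in the tray. Origin: centre of its underside
- union: bystander: small steel tubing union, a 12 mm hexagon with a thin spigot each side, 32 mm long, lying in a right-hand corner of the tray. Origin: centre of its underside
- wrench: bystander: open-ended wrench, 150 mm, on the bench beyond the tray
- screwdriver: bystander: grey-handled screwdriver, 160 mm, on the bench beyond the tray

How it is judged:
By the outcome, as a careful person would: the job done as asked, in the order asked, and still so for the second after the job is handed in, while the arm keeps its last pose, push and grip.
It also fails if it takes over 72 s, if anything falls off the work surface, if the arm or the gripper's body presses on something with over 40 N, if the wrist force passes 120 N, or if a joint passes its speed limit or range.

ROBOT

A 7-joint arm with a two-finger parallel gripper is mounted at the origin on the work surface. World frame = base frame: x ahead of the robot, y to its left, z up, the work surface at z = 0. Lengths are in m, angles in rad, forces in N, time in s.
With the tool pointing down it reaches from about 0.425 to 0.875 m from the base axis. Payload 8.4 kg.
Tool frame: the origin (TCP) lies at the very end of the fingers, on their centre line; the grasp point (between the pads) lies robot.grip_point_offset behind it (robot.grip_point_offset is the distance from the TCP to the grasp point, in m); y points along the fingers, x is the direction in which the jaws open and shut, and the axes are right-handed (so a half turn about y gives the same grasp; the last joint's range is limited). The gripper opens to 85 mm and grips with 20 to 120 N. Pads are 22 mm wide; open, the fingers measure 114 mm over their backs; the gripper's body (76 mm by 85 mm) begins 54 mm behind the grasp point. The pads swing forward as they close: fully open they stand 13 mm farther back than shut.
Start: joints at [-1.256, 0.333, 0.04, 1.465, -0.013, 1.343, -0.059], TCP at [0.261, 0.595, 0.231] pointing down, gripper open.
Joint ranges: [-2.58, 2.58], [-0.38, 2.09], [-1.3, 1.39], [0.25, 2.4], [-1.5, 4.64], [0.08, 2.09], [-2.65, 2.65]. Speed limits (rad/s): [2.22, 2.22, 2.79, 2.79, 3.14, 3.14, 3.14].

INTERFACE

Orientations are given as [roll, pitch, yaw] about the fixed x, y, z axes, in that order (R = Rz(yaw) Ry(pitch) Rx(roll)).
In Python, from station import robot gives the robot as it stands. Calls block until the motion is done:
- robot.reach(position, orientation): joint-space move of the TCP to a pose.
- robot.move_straight(position, feed=0.15, rot=None): straight line of the TCP; rot=None keeps the orientation; feed is the mean speed in m/s.
- robot.move_joints(angles): joint-space move.
- robot.let_go() and robot.close_gripper(newtons=None): open the fingers fully, or close them until they stop; newtons is the grip in N (None keeps the last).
- robot.dwell(seconds).
- robot.solve_ik(position, orientation): joint angles nearest the present ones, or None.
- robot.read_camera(name): name is "scene" or "top"; returns the picture (400x640x3 uint8, red, green, blue); there is no depth.
- robot.camera_params(name): a dict with "fx", "fy", "cx", "cy" (pixels), "dist_coeffs" ([k1, k2, p1, p2, k3] as OpenCV has them; the pictures are not rectified), "R" (3x3) and "t" (3): a world point X has camera coordinates R X + t. Camera axes: x right, y down, z forward; pixel columns grow to the right and rows downward; lengths in m; the calibration is good to about 2 mm. A picture is of the moment at which its call begins. camera_params takes no time and is no camera call.
A pose or a line that the arm cannot do raises robot.Unreachable and nothing moves.
- robot.close_job(): hands the job in, once; it reports no verdict.
Readings, each from a call of its own:
- robot.current_time(): time.
- robot.current_joint_pos(): joint angles.
- robot.current_qvel(): joint speeds.
- robot.current_joint_efforts(): joint torques, N m.
- robot.current_tcp_pos(): TCP position.
- robot.current_tcp_rot(): TCP orientation.
- robot.current_contact_force(): force on the tool from outside, world axes, zero at the start.
- robot.current_moment(): the same for the moment, N m.
- robot.current_width(): finger opening in m.
Only numpy, scipy, OpenCV 4.12 (cv2) and the standard library are available. Lean on these libraries where they do the work, as an engineer would, in place of code of your own. Each camera call takes 0.05 s, during which the arm holds its last target.

## Working session

There is one attempt and no reset: what is moved stays moved. The work goes in short steps, each a Python script; the robot and the scene stay as the last script left them, time stands still between calls to the robot, and variables do not carry over. Pictures are saved under pics/ and viewed, and the job is handed in when it is done.

```bash
ls; mkdir -p pics
python3 - <<'E'
from station import robot
import cv2
for n in ["scene","top"]:
    p=robot.camera_params(n); print(n,p)
    cv2.imwrite(f"pics/{n}0.png",robot.read_camera(n)[:,:,::-1])
print(robot.grip_point_offset, robot.current_time(), robot.current_tcp_rot(), robot.current_width())
E
```

```text
pics
scene {'fx': 461.45870986334245, 'fy': 461.45870986334245, 'cx': 320.2232219757399, 'cy': 203.44333277544365, 'dist_coeffs': array([0.0147252, 0.       , 0.       , 0.       , 0.       ]), 'R': array([[ 0.57683329,  0.81679208, -0.0106794 ],
       [ 0.64694574, -0.4647886 , -0.60451035],
       [-0.49872293,  0.3417927 , -0.7965257 ]]), 't': array([-0.33445501, -0.33244908,  1.57948486])}
top {'fx': 370.60915718933256, 'fy': 370.60915718933256, 'cx': 313.6172350025405, 'cy': 202.29833795918415, 'dist_coeffs': array([0.00069927, 0.        , 0.        , 0.        , 0.        ]), 'R': array([[-0.05938171, -0.99823441, -0.00136836],
       [-0.97413306,  0.05824729, -0.21833927],
       [ 0.21803347, -0.0116324 , -0.97587197]]), 't': array([-3.15467469e-04,  6.15428557e-01,  1.02097815e+00])}
0.0187 0.1 [-1.57085782e+00  1.41656765e-03  1.15697725e+00] 0.08571639832704
```

View pics/scene0.png

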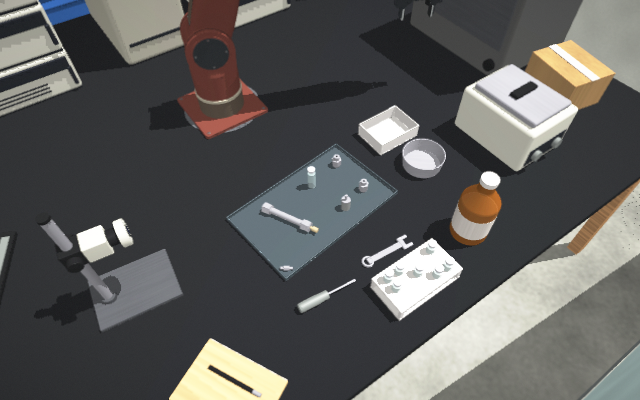

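View pics/top0.png

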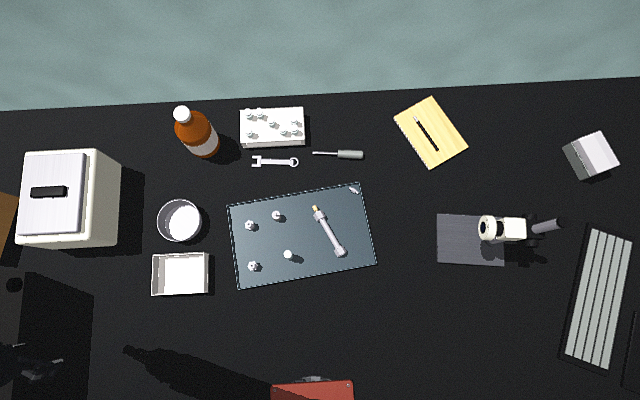

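The top view shows the tray at about (300,235), the column from (316,210) to (341,252) with its beige plug at the upper end, small parts at (250,226), (277,216) and (253,267), and the vial at (288,255). The bin is at (181,274), the dish at (179,222) and the camera at (490,228). Next I'll enlarge these areas.

Run:
```python
import cv2
s=cv2.imread("pics/scene0.png");t=cv2.imread("pics/top0.png")
cv2.imwrite("pics/s_tray.png",cv2.resize(s[140:280,220:400],None,fx=4.4,fy=4.2,interpolation=cv2.INTER_CUBIC)[:600])
cv2.imwrite("pics/t_tray.png",cv2.resize(t[175:295,220:385],None,fx=4.8,fy=4.8,interpolation=cv2.INTER_CUBIC))
cv2.imwrite("pics/t_bin.png",cv2.resize(t[190:310,140:220],None,fx=5,fy=5,interpolation=cv2.INTER_CUBIC))
a=cv2.resize(s[205:335,30:190],None,fx=4.5,fy=4.5,interpolation=cv2.INTER_CUBIC)
cv2.imwrite("pics/s_cam.png",a)
cv2.imwrite("pics/t_cam.png",cv2.resize(t[200:280,425:575],None,fx=5,fy=5,interpolation=cv2.INTER_CUBIC))
```

```text
(no output)
```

View pics/s_tray.png

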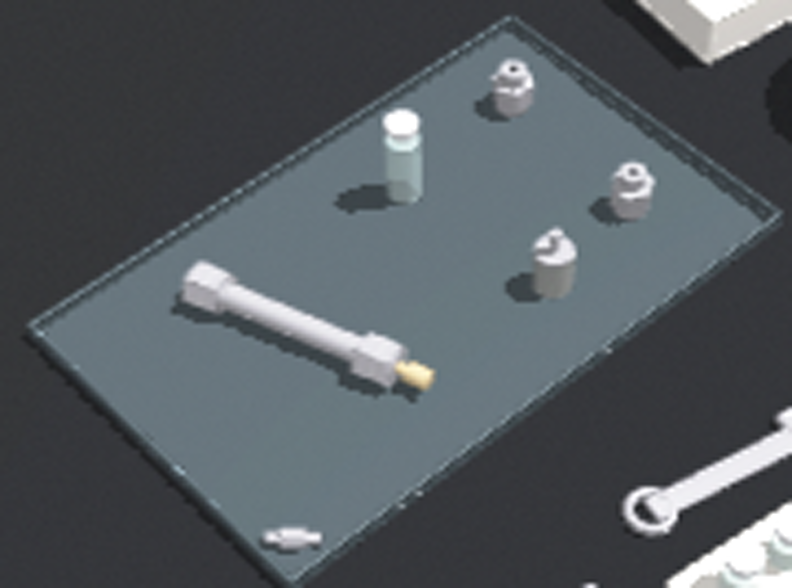

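View pics/t_tray.png

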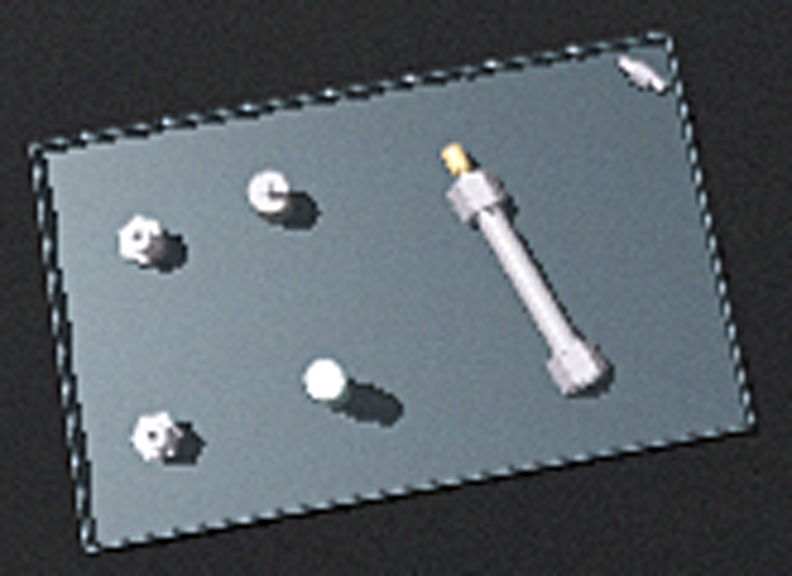

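View pics/s_cam.png

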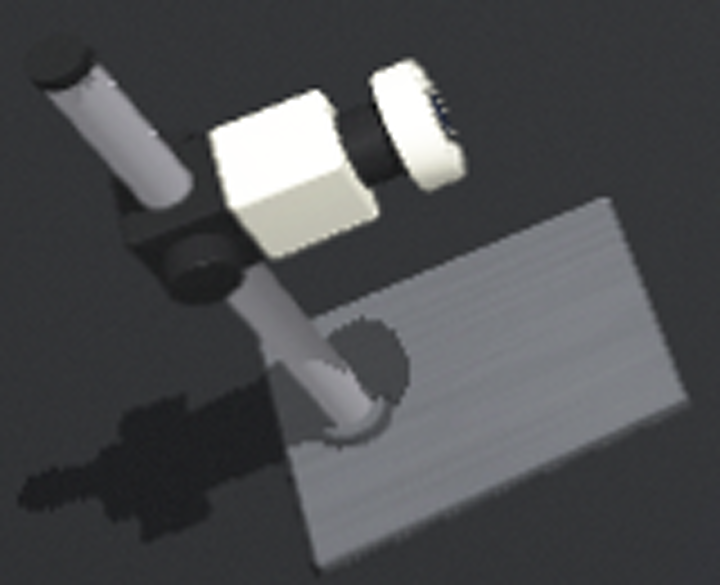

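View pics/t_cam.png

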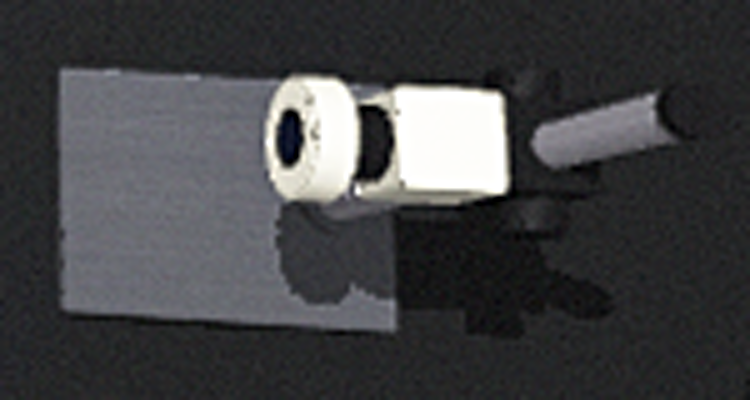

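View pics/t_bin.png

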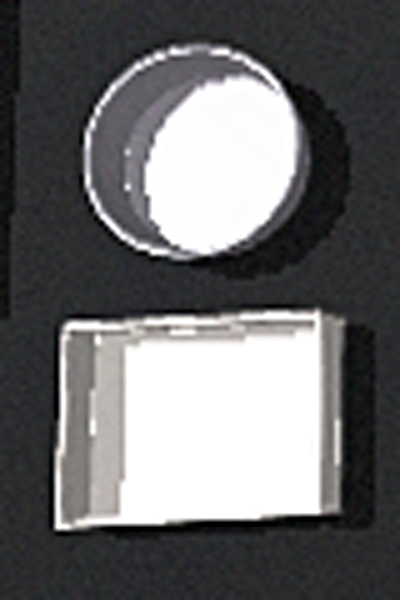

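```bash
cat > h.py <<'E'
import numpy as np, cv2
from station import robot
P={n:robot.camera_params(n) for n in ("scene","top")}
def ray(n,uv):
    p=P[n];K=np.array([[p['fx'],0,p['cx']],[0,p['fy'],p['cy']],[0,0,1]])
    q=cv2.undistortPoints(np.array(uv,float).reshape(-1,1,2),K,p['dist_coeffs']).reshape(-1,2)
    R=np.array(p['R']);d=np.c_[q,np.ones(len(q))]@R
    return -R.T@p['t'],d
def plane(n,uv,z):
    c,d=ray(n,uv); return c+d*((z-c[2])/d[:,2])[:,None]
def tri(a,b):
    """scene px, top px -> point, gap"""
    A=[];B=[]
    cs=[]
    for n,u in (("scene",a),("top",b)):
        c,d=ray(n,[u]);d=d[0]/np.linalg.norm(d[0]);M=np.eye(3)-np.outer(d,d);A.append(M);B.append(M@c)
    x=np.linalg.solve(A[0]+A[1],B[0]+B[1])
    return x,[float(np.linalg.norm(A[i]@x-B[i])) for i in (0,1)]
def proj(n,X):
    p=P[n];K=np.array([[p['fx'],0,p['cx']],[0,p['fy'],p['cy']],[0,0,1]])
    return cv2.projectPoints(np.array(X,float).reshape(-1,3),cv2.Rodrigues(np.array(p['R']))[0],np.array(p['t']),K,p['dist_coeffs'])[0].reshape(-1,2)
E
python3 - <<'E'
from h import *
s=cv2.imread("pics/scene0.png");t=cv2.imread("pics/top0.png")
for n,im,(x0,y0,x1,y1) in (("scene",s,(225,145,402,280)),("top",t,(225,180,382,294))):
    f=im.astype(int); d=f[:,:,0]-f[:,:,2]  # blue-red: tray bluish
    m=((d<12)&(f[:,:,2]>105)).astype(np.uint8)
    k=np.zeros_like(m);k[y0:y1,x0:x1]=1;m*=k
    N,l,st,c=cv2.connectedComponentsWithStats(m,connectivity=8)
    for i in range(1,N):
        if st[i,4]>12: print(n,i,st[i],c[i].round(2),plane(n,[c[i]],.022)[0].round(4))
    cv2.imwrite(f"pics/m_{n}.png",cv2.resize(m[y0:y1,x0:x1]*255,None,fx=4,fy=4,interpolation=cv2.INTER_NEAREST))
# ring etc.
for n,im,(x0,y0,x1,y1) in (("scene",s,(100,205,150,270)),("top",t,(470,205,540,245))):
    m=(im.min(2)>150).astype(np.uint8);k=np.zeros_like(m);k[y0:y1,x0:x1]=1;m*=k
    N,l,st,c=cv2.connectedComponentsWithStats(m)
    for i in range(1,N):
        if st[i,4]>12: print('cam',n,i,st[i],c[i].round(2))
sc=np.array([[610,198],[688,402],[318,562]])/4.5+[30,205]-.4
tc=np.array([[60,70],[65,308],[395,325]])/5+[425,200]-.4
print("base",plane("scene",sc,.014).round(4).tolist(),plane("top",tc,.014).round(4).tolist())
# tray corners, rim top z=.014
tt=np.array([[34,147],[664,36],[752,428],[90,550]])/4.8+[220,175]-.4
ts=np.array([[512,18],[778,213],[293,582],[32,325]])/[4.4,4.2]+[220,140]-.4
a=plane("top",tt,.014);b=plane("scene",ts,.014)
print("tray",a.round(4).tolist(),b.round(4).tolist(),a.mean(0),b.mean(0))
E
```

```text
scene 1 [370 145  30  10 168] [383.01 148.1 ] [0.4879 0.302  0.022 ]
scene 2 [332 155   9  13  91] [336.25 160.97] [0.4467 0.1535 0.022 ]
scene 3 [307 166   8   8  47] [310.66 169.34] [0.4293 0.0718 0.022 ]
scene 4 [359 179   9  13  96] [363.09 185.14] [0.5679 0.1604 0.022 ]
scene 5 [341 195  10  16 120] [345.62 202.73] [0.5894 0.0808 0.022 ]
scene 6 [261 203  58  30 451] [289.23 217.91] [ 0.5409 -0.0764  0.022 ]
scene 7 [362 236  40  32 333] [381.9  253.05] [0.7748 0.0581 0.022 ]
scene 8 [371 258  31  22 380] [390.39 271.87] [0.8294 0.0402 0.022 ]
scene 9 [280 266  13   5  47] [286.45 267.87] [ 0.6675 -0.1667  0.022 ]
top 1 [349 187   9   7  32] [353.25 190.03] [ 0.656 -0.162  0.022]
top 2 [312 204  34  53 382] [328.13 231.06] [ 0.5333 -0.0759  0.022 ]
top 3 [272 211   8   9  52] [275.44 214.92] [0.5922 0.0808 0.022 ]
top 4 [245 220   9  10  66] [248.92 224.65] [0.5671 0.162  0.022 ]
top 5 [284 250   8   8  51] [287.24 253.76] [0.4727 0.0501 0.022 ]
top 6 [248 261  10  10  68] [252.24 265.37] [0.4449 0.1548 0.022 ]
cam scene 1 [112 219  21  27 313] [121.88 232.04]
cam scene 2 [100 225  14  33 245] [104.2  244.52]
cam top 1 [478 215  19  25 332] [487.8  227.35]
cam top 2 [496 217  31  22 483] [513.48 227.71]
base [[0.4282, -0.3938, 0.014], [0.5755, -0.4127, 0.014], [0.547, -0.6085, 0.014]] [[0.5685, -0.4118, 0.014], [0.4248, -0.3957, 0.014], [0.4032, -0.5902, 0.014]]
tray [[0.6332, 0.2305, 0.014], [0.6827, -0.1797, 0.014], [0.4281, -0.2126, 0.014], [0.3788, 0.1984, 0.014]] [[0.3823, 0.2001, 0.014], [0.6342, 0.2307, 0.014], [0.6879, -0.1811, 0.014], [0.4323, -0.2125, 0.014]] [0.53067925 0.00915015 0.014     ] [0.53416811 0.00928481 0.014     ]
```

```bash
python3 -c "
import cv2,numpy as np
a=cv2.imread('pics/m_scene.png');b=cv2.imread('pics/m_top.png')
"
```

```text
(no output)
```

View pics/m_scene.png

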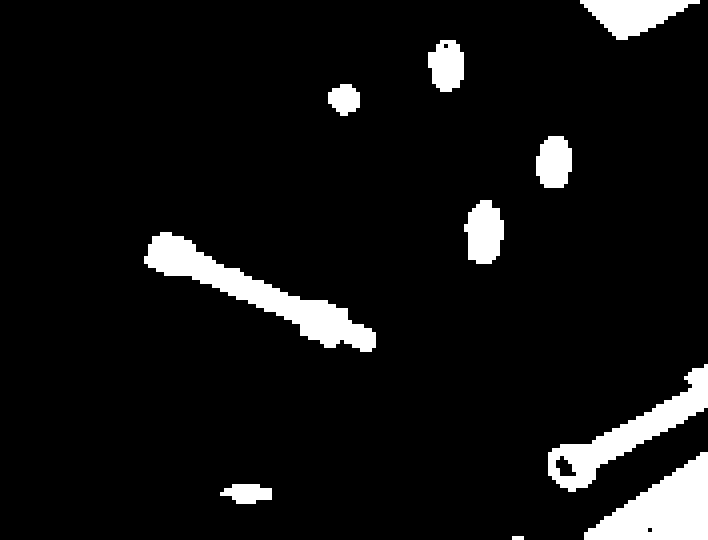

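View pics/m_top.png

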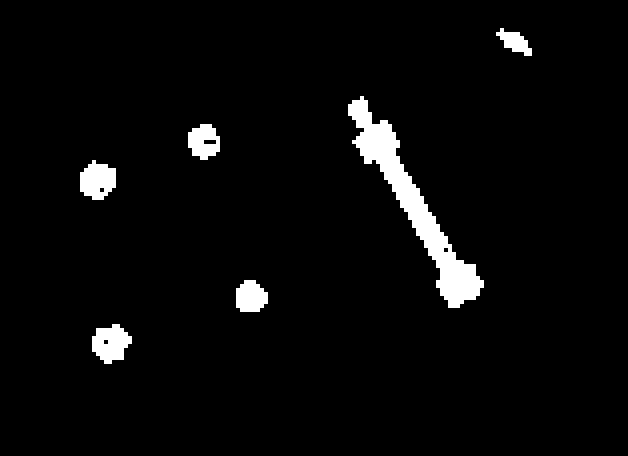

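Run:
```python
from h import *
s=cv2.imread("pics/scene0.png");t=cv2.imread("pics/top0.png")
rows=[]
for im,(u,v) in ((t,(249,225)),(t,(252,265)),(s,(363,185)),(s,(336,161))):
    rows.append(cv2.resize(im[v-10:v+11,u-10:u+11],(380,380),interpolation=cv2.INTER_CUBIC))
cv2.imwrite("pics/valves.png",cv2.resize(np.vstack([np.hstack(rows[:2]),np.hstack(rows[2:])]),(600,600)))
# harmonics of silhouette in top view, on hex mid plane z=.020
f=cv2.resize(t,None,fx=8,fy=8,interpolation=cv2.INTER_CUBIC).astype(int)
for (u,v) in ((249,225),(252,265)):
    m=((f[:,:,0]-f[:,:,2]<12)&(f[:,:,2]>120)).astype(np.uint8)
    k=np.zeros_like(m);k[(v-9)*8:(v+9)*8,(u-9)*8:(u+9)*8]=1;m*=k
    c=max(cv2.findContours(m,cv2.RETR_EXTERNAL,cv2.CHAIN_APPROX_NONE)[0],key=cv2.contourArea).reshape(-1,2)
    w=plane("top",(c+.5)/8-.5,.025)[:,:2]
    M=cv2.moments((w*1e5).astype(np.int32).reshape(-1,1,2));ce=np.array([M['m10'],M['m01']])/M['m00']/1e5
    d=w-ce;th=np.arctan2(d[:,1],d[:,0]);r=np.hypot(*d.T)
    o=np.argsort(th);g=np.linspace(-np.pi,np.pi,720,endpoint=False);rr=np.interp(g,th[o],r[o],period=2*np.pi)
    F=[(rr*np.exp(-1j*n*g)).mean() for n in range(9)]
    print(ce.round(4),'r',(rr.min()*1e3).round(1),(rr.max()*1e3).round(1),[round(abs(x)*2e3,2) for x in F],'corner dir deg',np.degrees(-np.angle(F[6])*-1/6)%60, np.degrees(np.angle(np.conj(F[6]))/6)%60)
```

```text
[0.5675 0.1626] r 7.6 16.4 [np.float64(25.24), np.float64(0.54), np.float64(1.65), np.float64(1.01), np.float64(0.53), np.float64(0.06), np.float64(1.13), np.float64(0.64), np.float64(0.62)] corner dir deg 53.888203954189876 6.111796045810127
[0.4447 0.1553] r 8.5 16.3 [np.float64(25.56), np.float64(0.48), np.float64(0.7), np.float64(0.38), np.float64(0.26), np.float64(0.4), np.float64(0.83), np.float64(0.76), np.float64(0.57)] corner dir deg 17.461766312897097 42.5382336871029
```

View pics/valves.png

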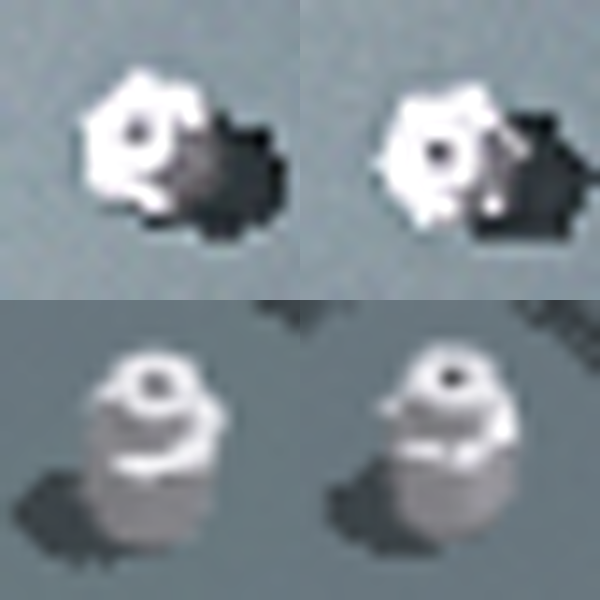

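Run:
```python
from h import *
s=cv2.imread("pics/scene0.png");t=cv2.imread("pics/top0.png")
for n,im,(x0,y0,x1,y1) in (("scene",s,(255,195,325,240)),("top",t,(305,200,350,262))):
    f=im.astype(int)
    m=((f[:,:,0]-f[:,:,2]<12)&(f[:,:,2]>105))
    v,u=np.nonzero(m[y0:y1,x0:x1]);uv=np.c_[u+x0,v+y0]
    w=plane(n,uv,.018)[:,:2];c=w.mean(0)
    d=np.linalg.svd(w-c,full_matrices=False)[2][0]; d=-d if d[0]>0 else d   # toward open end: -x
    q=(w-c)@d; lat=(w-c)@[-d[1],d[0]]
    # axis by barrel section only
    b=(np.abs(q-q.max()+.075)<.04); 
    pf=np.polyfit(q[b],lat[b],1)
    a=np.arctan2(d[1],d[0])+np.arctan(pf[0]); off=np.polyval(pf,q.max()-.075)
    mid=c+d*(q.max()-.075)+off*np.array([-d[1],d[0]])
    print(n,'len',np.ptp(q).round(4),'pca deg',np.degrees(np.arctan2(d[1],d[0])).round(2),'barrel deg',np.degrees(a).round(2),'mid',mid.round(4),'plugend-mid',(c+d*(q.min()+.097)).round(4))
# bin white mask
for n,im,(x0,y0,x1,y1) in (("scene",s,(355,100,422,155)),("top",t,(145,246,215,300))):
    m=(im.min(2)>95).astype(np.uint8);k=np.zeros_like(m);k[y0:y1,x0:x1]=1;m*=k
    c=max(cv2.findContours(m,cv2.RETR_EXTERNAL,cv2.CHAIN_APPROX_NONE)[0],key=cv2.contourArea)
    ap=cv2.approxPolyDP(cv2.convexHull(c),3,True).reshape(-1,2)
    print(n,'bin',ap.tolist(),plane(n,ap,.045)[:,:2].round(3).tolist())
m=(t.min(2)>70).astype(np.uint8);k=np.zeros_like(m);k[195:246,150:207]=1;m*=k
c=max(cv2.findContours(m,cv2.RETR_EXTERNAL,cv2.CHAIN_APPROX_NONE)[0],key=cv2.contourArea)
e=cv2.fitEllipse(cv2.convexHull(c));print('dish top',e,plane("top",[e[0]],.045))
cv2.imwrite("pics/s_bin.png",cv2.resize(s[100:185,350:455],None,fx=7,fy=7,interpolation=cv2.INTER_CUBIC))
```

```text
scene len 0.1806 pca deg -153.65 barrel deg -153.59 mid [ 0.525  -0.0817] plugend-mid [ 0.5327 -0.0778]
top len 0.1743 pca deg -153.8 barrel deg -153.56 mid [ 0.5281 -0.0791] plugend-mid [ 0.5301 -0.078 ]
scene bin [[359, 123], [396, 105], [419, 125], [421, 154], [379, 154], [358, 134]] [[0.375, 0.295], [0.379, 0.445], [0.493, 0.441], [0.588, 0.362], [0.515, 0.261], [0.412, 0.262]]
top bin [[208, 254], [206, 292], [151, 295], [153, 254]] [[0.484, 0.279], [0.376, 0.284], [0.377, 0.44], [0.493, 0.439]]
dish top ((178.50538635253906, 220.09535217285156), (42.968475341796875, 45.130126953125), 75.33940887451172) [[0.58932845 0.36673157 0.045     ]]
```

View pics/s_bin.png

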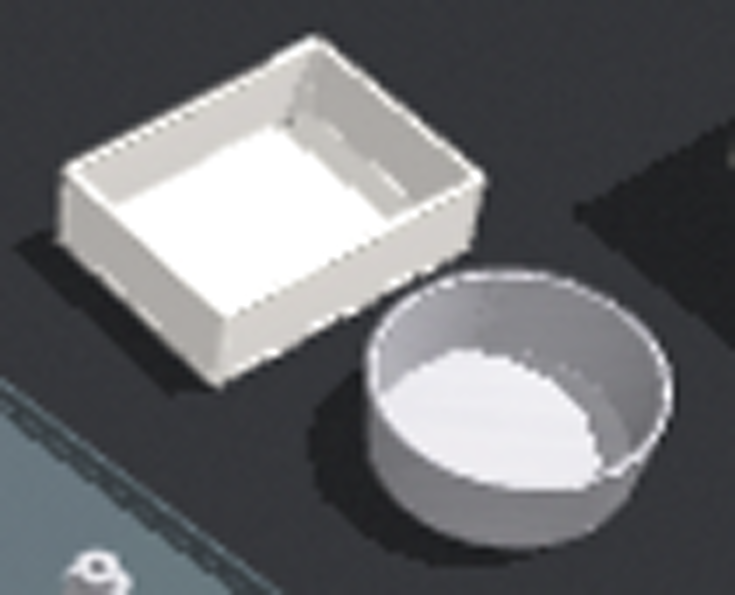

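Run:
```python
from h import *
b=np.array([[314,37],[484,180],[225,318],[64,172]])/7+[350,100]-.43
w=plane("scene",b,.045);print('bin',w.round(3).tolist(),w.mean(0))
print('dish',plane("scene",[np.array([519,380])/7+[350,100]-.43],.045))
tb=np.array([[65,322],[322,310],[320,515],[57,528]])/5+[140,190]-.4
w=plane("top",tb,.045);print('bin top',w.round(3).tolist(),w.mean(0))
# ring: hull centroids
s=cv2.imread("pics/scene0.png");t=cv2.imread("pics/top0.png");o={}
for n,im,(x0,y0,x1,y1) in (("scene",s,(111,210,150,262)),("top",t,(470,205,497,245))):
    S=8;f=cv2.resize(im,None,fx=S,fy=S,interpolation=cv2.INTER_CUBIC)
    m=(f.min(2)>130).astype(np.uint8);k=np.zeros_like(m);k[y0*S:y1*S,x0*S:x1*S]=1;m*=k
    m=cv2.morphologyEx(m,cv2.MORPH_OPEN,np.ones((17,17),np.uint8))
    c=max(cv2.findContours(m,cv2.RETR_EXTERNAL,cv2.CHAIN_APPROX_NONE)[0],key=cv2.contourArea)
    h=cv2.convexHull(c);M=cv2.moments(h);o[n]=((np.array([M['m10'],M['m01']])/M['m00'])+.5)/S-.5
    print(n,o[n],(h.reshape(-1,2).min(0)/S),(h.reshape(-1,2).max(0)/S))
    v=im.copy();v=cv2.resize(v[y0-5:y1+5,x0-5:x1+5],None,fx=8,fy=8,interpolation=cv2.INTER_CUBIC)
    cv2.polylines(v,[h-np.array([(x0-5)*8,(y0-5)*8])],True,(0,0,255),1);cv2.imwrite(f"pics/ring_{n}.png",v)
print(tri(o['scene'],o['top']))
```

```text
bin [[0.376, 0.441, 0.045], [0.493, 0.44, 0.045], [0.491, 0.291, 0.045], [0.379, 0.291, 0.045]] [0.43478398 0.3656861  0.045     ]
dish [[0.59262157 0.36846539 0.045     ]]
bin top [[0.493, 0.44, 0.045], [0.491, 0.291, 0.045], [0.375, 0.291, 0.045], [0.377, 0.44, 0.045]] [0.43420789 0.36556949 0.045     ]
scene [122.29408284 232.12403465] [112.625 218.5  ] [132.75  246.625]
top [486.94810081 227.26660377] [477.875 215.375] [496.75 240.  ]
(array([ 0.49085917, -0.45772273,  0.22486861]), [0.00019202093880856598, 0.00019202093880860276])
```

View pics/ring_scene.png

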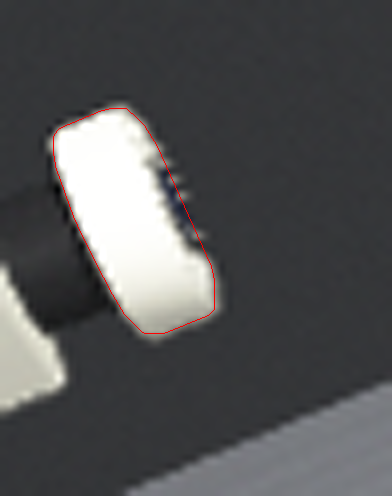

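View pics/ring_top.png

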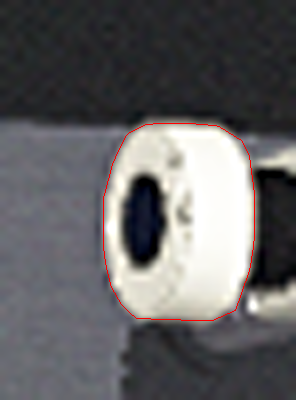

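Measured from both views:

| Item | Position (m) | Orientation |
|---|---|---|
| Valve A | (0.568, 0.1615) | – |
| Valve B | (0.4455, 0.1545) | – |
| Filter | (0.591, 0.081) | – |
| Bin centre | (0.4345, 0.3656) | – |
| Dish centre | (0.591, 0.3675) | – |
| Column mid | (0.529, −0.079) | open end at −153.6° |
| Ring centre | (0.491, −0.458, 0.225) | – |

I'll start with valve A.

```bash
cat >> h.py <<'E'
def rot(deg): return [-np.pi/2,0,np.radians(deg)]
def pick(x,y,yaw,z,N,up=.13):
    robot.reach([x,y,up],rot(yaw)); robot.move_straight([x,y,z],feed=.15)
    robot.close_gripper(N); w=robot.current_width()
    print('picked width',round(w,4),'F',np.round(robot.current_contact_force(),1),'t',robot.current_time())
    return w
def place(x,y,yaw,z,up=.13):
    robot.reach([x,y,up],rot(yaw)); robot.move_straight([x,y,z+.02],feed=.15); robot.move_straight([x,y,z],feed=.03)
    print('placing width',round(robot.current_width(),4),'F',np.round(robot.current_contact_force(),1))
    robot.let_go(); robot.move_straight([x,y,up],feed=.2); print('t',robot.current_time())
E
python3 - <<'E'
from h import *
for p,y in (((.568,.1615,.13),99),((.4455,.1545,.13),62),((.4615,.3656,.13),90),((.4075,.3656,.13),90),((.591,.081,.13),90),((.591,.3675,.13),90),((.529,-.079,.13),116.4),((.529,-.079,.13),-63.6),((.507,-.3235,.206),173),((.507,-.3235,.206),-7)):
    q=robot.solve_ik(p,rot(y)); print(p,y,None if q is None else np.round(q,2))
w=pick(.568,.1615,99,.0055,40)
robot.move_straight([.568,.1615,.13],feed=.2)
print(robot.current_width())
cv2.imwrite("pics/s1.png",robot.read_camera("scene")[:,:,::-1])
E
```

```text
(0.568, 0.1615, 0.13) 99 [-0.64  0.29  0.34  1.75 -0.11  1.11  1.46]
(0.4455, 0.1545, 0.13) 62 [-0.8   0.04  0.39  2.03 -0.02  1.07  0.68]
(0.4615, 0.3656, 0.13) 90 [-0.85  0.28  0.13  1.75 -0.04  1.11  0.86]
(0.4075, 0.3656, 0.13) 90 [-0.91  0.2   0.1   1.85 -0.02  1.09  0.78]
(0.591, 0.081, 0.13) 90 [-0.6   0.32  0.47  1.74 -0.16  1.12  1.49]
(0.591, 0.3675, 0.13) 90 [-0.74  0.49  0.17  1.47 -0.08  1.19  1.01]
(0.529, -0.079, 0.13) 116.4 [-0.62  0.22  0.77  1.9  -0.17  1.09  2.26]
(0.529, -0.079, 0.13) -63.6 [-0.7   0.24  0.88  1.9  -0.2   1.09 -0.85]
(0.507, -0.3235, 0.206) 173 [-0.41  0.48  1.22  1.66 -0.46  1.33 -2.38]
(0.507, -0.3235, 0.206) -7 [-0.3   0.37  1.02  1.66 -0.33  1.29  0.65]
picked width 0.0242 F [-1.4  0.2  4.8] t 3.6167
0.024147662385281668
```

View pics/s1.png

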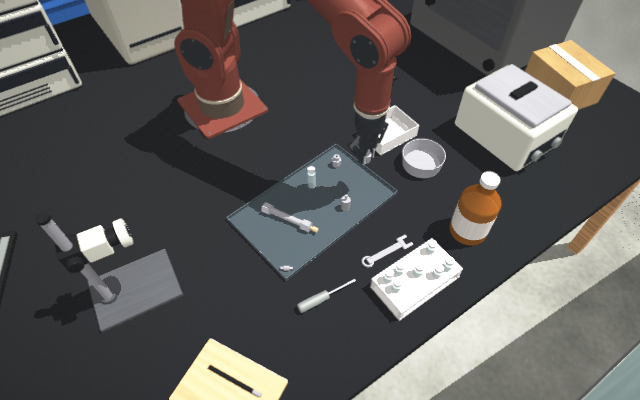

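Valve A is gone from its spot and held between the fingers at about (368,155). The 24 mm width means the pads are on its flats. Next: place it, then do valve B.

Run:
```python
from h import *
place(.4615,.3656,90,.0060)
pick(.4455,.1545,62,.0055,40)
robot.move_straight([.4455,.1545,.13],feed=.2)
print(robot.current_width())
cv2.imwrite("pics/s2.png",robot.read_camera("scene")[100:260,220:460,::-1].repeat(3,0).repeat(3,1))
cv2.imwrite("pics/t2.png",robot.read_camera("top")[:,:,::-1])
```

```text
placing width 0.0245 F [-1.3 -1.6  1.5]
t 8.4083
picked width 0.0241 F [-1.  -0.   5.3] t 10.8333
0.024369050617316118
```

View pics/s2.png

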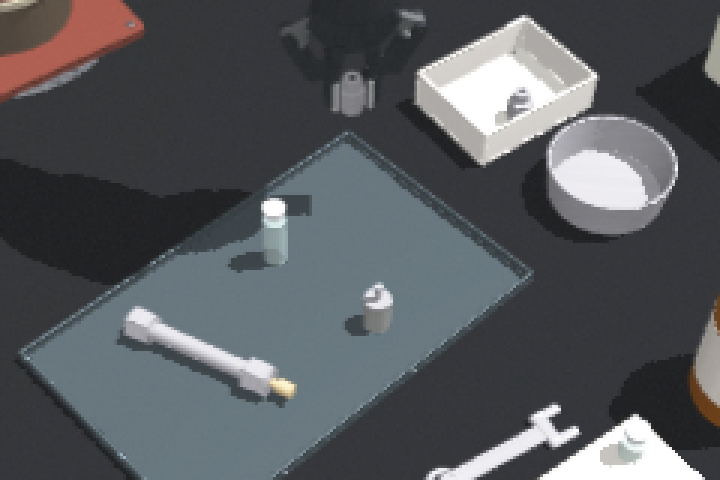

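View pics/t2.png

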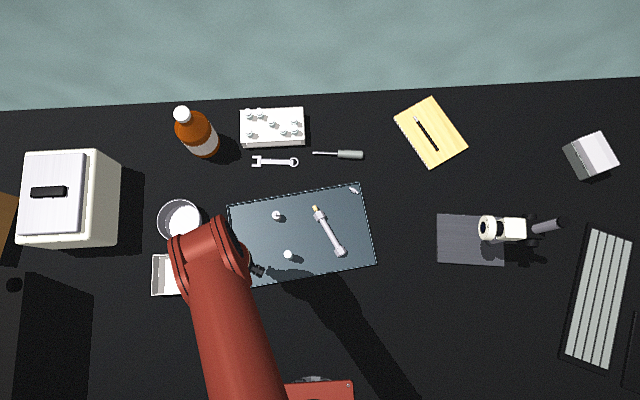

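Valve A stands upright in the bin at about (519,100) in the enlarged scene crop. Valve B is held upright at (350,95). Next: place B, then lift the filter with a high grip on the cup, so the open fingers clear the dish wall.

Run:
```python
from h import *
place(.4075,.3656,90,.0060)
pick(.591,.0805,90,.023,40)
robot.move_straight([.591,.0805,.16],feed=.2)
print(robot.current_width())
cv2.imwrite("pics/s3.png",robot.read_camera("scene")[80:240,220:460,::-1].repeat(3,0).repeat(3,1))
t=robot.read_camera("top")[:,:,::-1]; cv2.imwrite("pics/t3.png",t)
```

```text
placing width 0.0243 F [-2.4 -2.3  4.3]
t 15.625
picked width 0.024 F [-1.4 -0.5  5.8] t 18.3583
0.023839868445714587
```

View pics/s3.png

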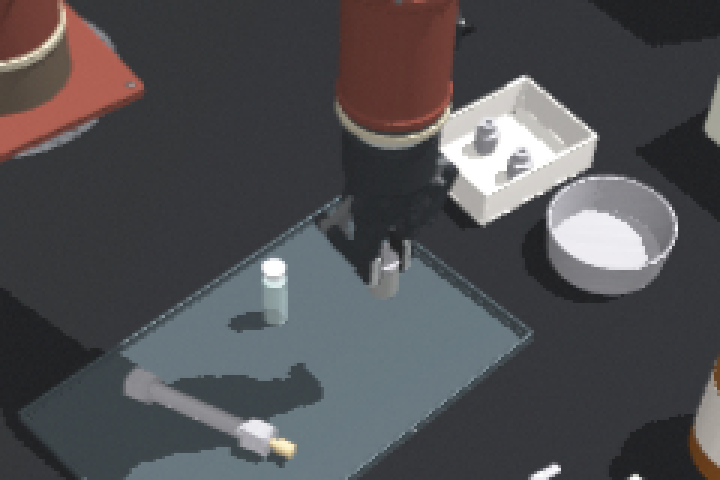

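Both valves stand in the bin at (487,137) and (519,163). The filter is held upright at (385,275). Next I'll put it in the dish.

Run:
```python
from h import *
place(.591,.3675,90,.0235,up=.16)
q=robot.solve_ik([.529,-.079,.13],rot(-63.6));print(np.round(q,2))
robot.reach([.529,-.079,.16],rot(-63.6))
s=robot.read_camera("scene")[:,:,::-1];cv2.imwrite("pics/s4f.png",s)
cv2.imwrite("pics/s4.png",s[80:240,220:460].repeat(3,0).repeat(3,1))
t=robot.read_camera("top")[:,:,::-1]; cv2.imwrite("pics/t4.png",t)
print(robot.current_time())
```

```text
placing width 0.0242 F [-3.2 -1.1  4.9]
t 23.6
[-0.8   0.27  1.01  1.91 -0.26  1.1  -0.8 ]
25.375
```

View pics/s4.png

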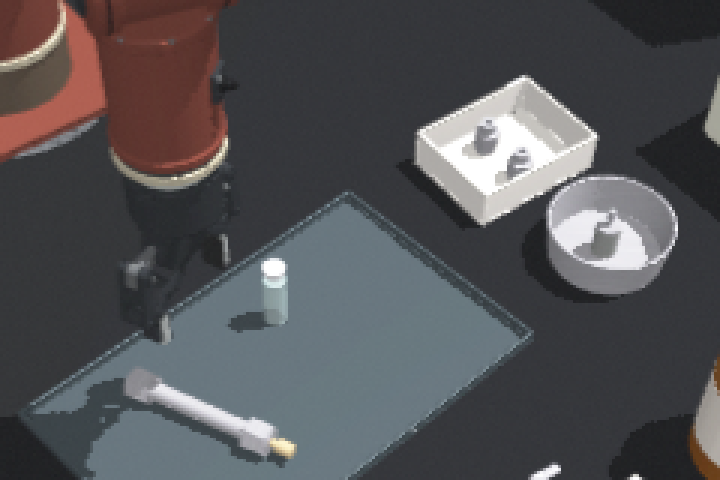

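View pics/t4.png

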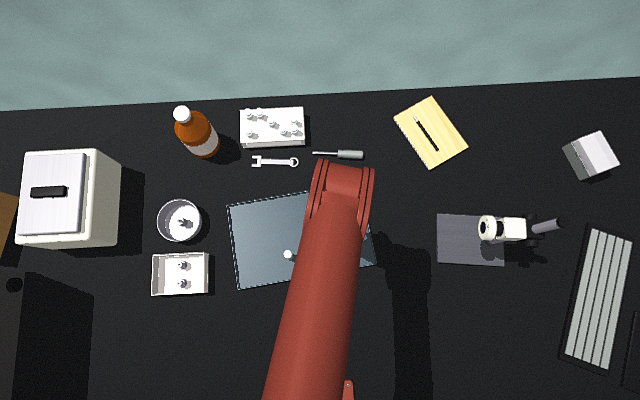

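Everything is in place: both valves upright in the bin and the filter upright in the dish at about (606,238). Before the grasp I'll refine the lens position and its direction, using edge fits on the base plate.

Run:
```python
from h import *
s=cv2.imread("pics/s4f.png");t=cv2.imread("pics/t4.png")
for n,im,(x0,y0,x1,y1) in (("scene",cv2.imread("pics/scene0.png"),(90,250,186,330)),("top",cv2.imread("pics/top0.png"),(432,209,475,268))):
    S=4;f=cv2.GaussianBlur(cv2.resize(im,None,fx=S,fy=S,interpolation=cv2.INTER_CUBIC),(0,0),3)
    g=f.max(2);m=(g>75).astype(np.uint8);k=np.zeros_like(m);k[y0*S:y1*S,x0*S:x1*S]=1;m*=k
    c=max(cv2.findContours(m,cv2.RETR_EXTERNAL,cv2.CHAIN_APPROX_NONE)[0],key=cv2.contourArea).reshape(-1,2)
    uv=(c+.5)/S-.5
    w=plane(n,uv,.014)[:,:2]
    a=np.radians(83);d=np.array([np.cos(a),np.sin(a)]);l=np.array([-d[1],d[0]])
    q=(w-[.4925,-.4475])@d;r=(w-[.4925,-.4475])@l
    for nm,sel,ax in (("front",(np.abs(q-.045)<.012)&(np.abs(r)<.06),0),("left(robot)",(np.abs(r-.075)<.015)&(q>-.02 if n=="top" else q>0)&(q<.035),1),("right",(np.abs(r+.075)<.015)&(q>-.12 if n=="scene" else q>-.02)&(q<.035),1)):
        if sel.sum()<10: print(n,nm,'few');continue
        p=np.polyfit(r[sel],q[sel],1) if ax==0 else np.polyfit(q[sel],r[sel],1)
        print(n,nm,sel.sum(),'offset at 0 mm',(p[1]*1e3).round(2),'yaw',(83+np.degrees(np.arctan(p[0]))*(-1 if ax==0 else 1)).round(2))
# lens dark centre in top
S=8;t0=cv2.imread("pics/top0.png");f=cv2.resize(t0,None,fx=S,fy=S,interpolation=cv2.INTER_CUBIC)
m=(f.max(2)<110).astype(np.uint8);k=np.zeros_like(m);k[220*S:235*S,478*S:490*S]=1;m*=k
c=max(cv2.findContours(m,cv2.RETR_EXTERNAL,cv2.CHAIN_APPROX_NONE)[0],key=cv2.contourArea)
e=cv2.fitEllipse(c);u=(np.array(e[0])+.5)/S-.5;print(u,e,plane("top",[u],.225),plane("top",[u],.22))
```

```text
scene front 146 offset at 0 mm 45.77 yaw 83.0
scene left(robot) 53 offset at 0 mm 74.96 yaw 81.58
scene right 255 offset at 0 mm -79.29 yaw 83.0
top front 158 offset at 0 mm 45.39 yaw 83.37
top left(robot) 75 offset at 0 mm 74.51 yaw 83.03
top right 72 offset at 0 mm -73.37 yaw 82.86
[482.48986816 227.10894775] ((3863.4189453125, 1820.37158203125), (42.337745666503906, 93.73457336425781), 2.7660796642303467) [[ 0.49182166 -0.44695832  0.225     ]] [[ 0.49245617 -0.44929168  0.22      ]]
```

Run:
```python
from h import *
pick(.529,-.079,-63.6,.0055,80)
robot.move_straight([.529,-.079,.05],feed=.08)
robot.move_straight([.529,-.079,.2135],feed=.2)
print(robot.current_width(),np.round(robot.current_contact_force(),2),np.round(robot.current_moment(),3))
d=np.array([np.cos(np.radians(83)),np.sin(np.radians(83)),0]);L=np.array([.492,-.447,.2135])
robot.reach((L+.205*d).tolist(),rot(-7))
s=robot.read_camera("scene")[:,:,::-1];cv2.imwrite("pics/s5.png",s)
cv2.imwrite("pics/s5z.png",cv2.resize(s[180:330,30:260],None,fx=3.4,fy=3.4,interpolation=cv2.INTER_CUBIC))
t=robot.read_camera("top")[:,:,::-1]; cv2.imwrite("pics/t5.png",t)
cv2.imwrite("pics/t5z.png",cv2.resize(t[170:290,330:550],None,fx=3.5,fy=3.5,interpolation=cv2.INTER_CUBIC))
print(robot.current_time(),robot.current_tcp_pos(),robot.current_tcp_rot())
```

```text
picked width 0.0155 F [-2.1  0.4  5.9] t 27.2583
0.01478501318728706 [ 0.46 -0.12 -2.89] [-0.     0.01   0.015]
30.25 [ 0.51723156 -0.24265857  0.21319699] [-1.57059301e+00  4.38009246e-04 -1.21704140e-01]
```

View pics/s5z.png

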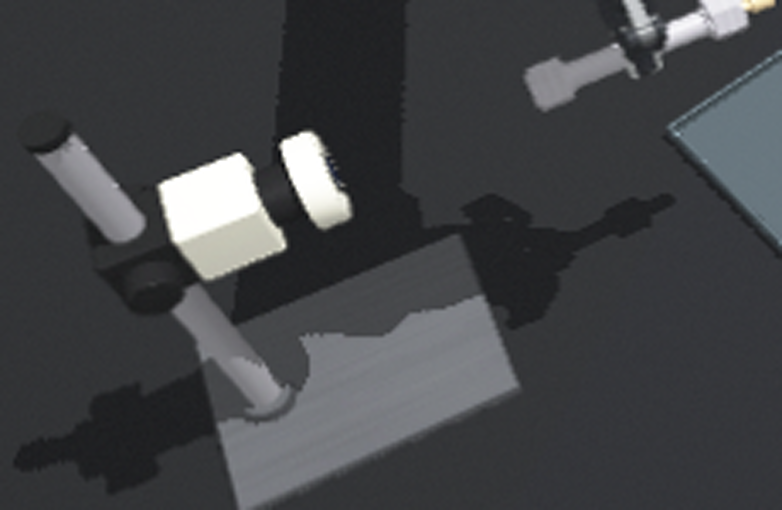

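View pics/t5z.png

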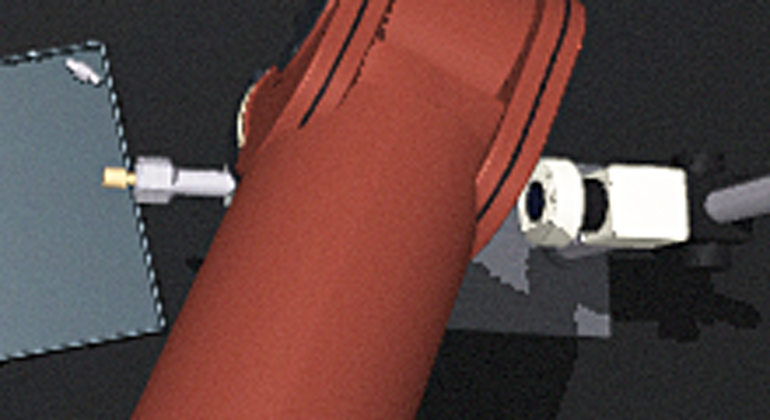

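View pics/s5.png

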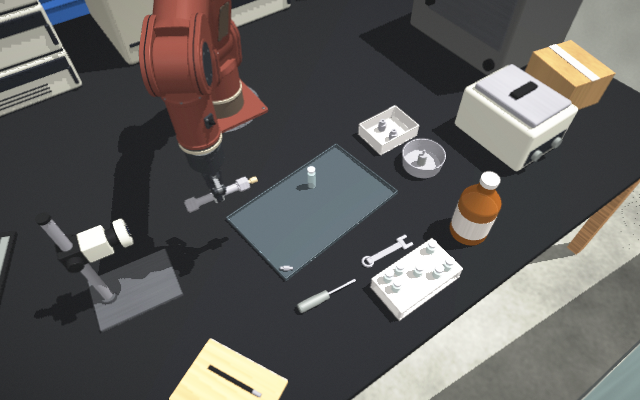

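Run:
```python
from h import *
print(np.round(robot.current_joint_pos(),3))
d=np.array([np.cos(np.radians(83)),np.sin(np.radians(83)),0]);L=np.array([.492,-.447,.2135])
for r in (.16,.125):
    q=robot.solve_ik((L+r*d).tolist(),rot(-7));print(np.round(q,3))
```

```text
[-0.452  0.261  0.967  1.723 -0.224  1.276  0.444]
[-0.354  0.309  0.972  1.685 -0.265  1.288  0.549]
[-0.277  0.351  0.974  1.65  -0.3    1.3    0.628]
```

Run:
```python
from h import *
t=cv2.imread("pics/t5.png");cv2.imwrite("pics/t5y.png",cv2.resize(t[130:290,330:550],None,fx=3.5,fy=3.5))
for a in ((147,75),(147,45),(170,95),(205,150),(190,150)):
    for b in ((496,173),(483,205)):
        x,g=tri(a,b); print(a,b,x.round(3),np.round(g,3))
```

```text
(147, 75) (496, 173) [ 0.528 -0.304  0.591] [0.006 0.006]
(147, 75) (483, 205) [ 0.485 -0.293  0.559] [0.004 0.004]
(147, 45) (496, 173) [ 0.517 -0.284  0.631] [0.005 0.005]
(147, 45) (483, 205) [ 0.476 -0.273  0.605] [0.002 0.002]
(170, 95) (496, 173) [ 0.543 -0.3    0.562] [0.025 0.025]
(170, 95) (483, 205) [ 0.499 -0.289  0.527] [0.024 0.024]
(205, 150) (496, 173) [ 0.582 -0.312  0.481] [0.058 0.058]
(205, 150) (483, 205) [ 0.535 -0.301  0.434] [0.059 0.059]
(190, 150) (496, 173) [ 0.576 -0.324  0.479] [0.045 0.045]
(190, 150) (483, 205) [ 0.528 -0.314  0.432] [0.046 0.046]
```

View pics/t5y.png

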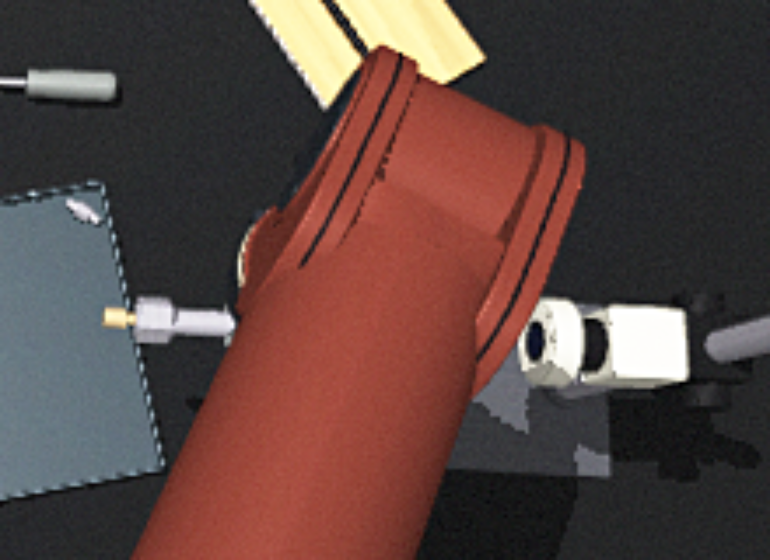

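The top picture shows the elbow housing, edge at about y −0.30 and z 0.55, well above the 0.352 m post top, so the approach is clear. Next I'll measure the held column's height, pitch and position along its axis in the scene view, and its yaw in the top view. The lens is measured in the same vertical plane so that calibration bias cancels.

```bash
cat >> h.py <<'E'
def vplane(n,uv,p,yawdeg):
    a=np.radians(yawdeg);nn=np.array([-np.sin(a),np.cos(a),0]);c,d=ray(n,uv)
    X=c+d*(((np.array(p)-c)@nn)/(d@nn))[:,None]
    return np.c_[(X-p)@[np.cos(a),np.sin(a),0],X[:,2]],X
def colmask(im,box,S,thr=95):
    x0,y0,x1,y1=box
    f=cv2.resize(im[y0:y1,x0:x1],None,fx=S,fy=S,interpolation=cv2.INTER_CUBIC)
    g=f.astype(int);return f,(g.max(2)>thr)&((g.max(2)-g.min(2)<45)|((g[:,:,2]-g[:,:,0]>25)&(g.max(2)>150)))
E
python3 - <<'E'
from h import *
s=cv2.imread("pics/s5.png");S=8;box=(178,170,264,220)
f,m=colmask(s,box,S)
v=f.copy();v[m]=(0,0,255);cv2.imwrite("pics/cm.png",np.vstack([f,v])[:, :700])
p=[.51723,-.24266,.2132]
b,a=np.nonzero(m);uv=np.c_[(a+.5)/S-.5+box[0],(b+.5)/S-.5+box[1]]
q,X=vplane("scene",uv,p,83)
print('ext',q[:,0].min(),q[:,0].max())
for lo in np.arange(-.09,.11,.01):
    k=(q[:,0]>lo)&(q[:,0]<lo+.01)
    if k.sum()>5: print(round(lo,3),k.sum(),'z min/max/mid',(q[k,1].min()*1e3).round(1),(q[k,1].max()*1e3).round(1),((q[k,1].min()+q[k,1].max())*500).round(1))
E
```

```text
ext -0.07508695421613358 0.10947777685922587
-0.08 1599 z min/max/mid 201.8 248.7 225.2
-0.07 3945 z min/max/mid 201.9 249.4 225.7
-0.06 3873 z min/max/mid 202.2 249.4 225.8
-0.05 2522 z min/max/mid 203.7 243.9 223.8
-0.04 2277 z min/max/mid 211.2 239.6 225.4
-0.03 2232 z min/max/mid 211.9 239.8 225.8
-0.02 2297 z min/max/mid 206.2 241.0 223.6
-0.01 967 z min/max/mid 197.2 280.3 238.8
-0.0 4651 z min/max/mid 118.1 287.4 202.8
0.01 3612 z min/max/mid 111.5 276.6 194.0
0.02 3901 z min/max/mid 104.7 241.5 173.1
0.03 4668 z min/max/mid 97.8 241.5 169.7
0.04 5423 z min/max/mid 91.1 250.4 170.7
0.05 7091 z min/max/mid 84.2 251.2 167.7
0.06 7811 z min/max/mid 77.5 251.4 164.4
0.07 7613 z min/max/mid 70.7 249.9 160.3
0.08 6936 z min/max/mid 63.8 239.0 151.4
0.09 7080 z min/max/mid 59.2 238.5 148.8
0.1 2077 z min/max/mid 88.9 222.9 155.9
```

View pics/cm.png

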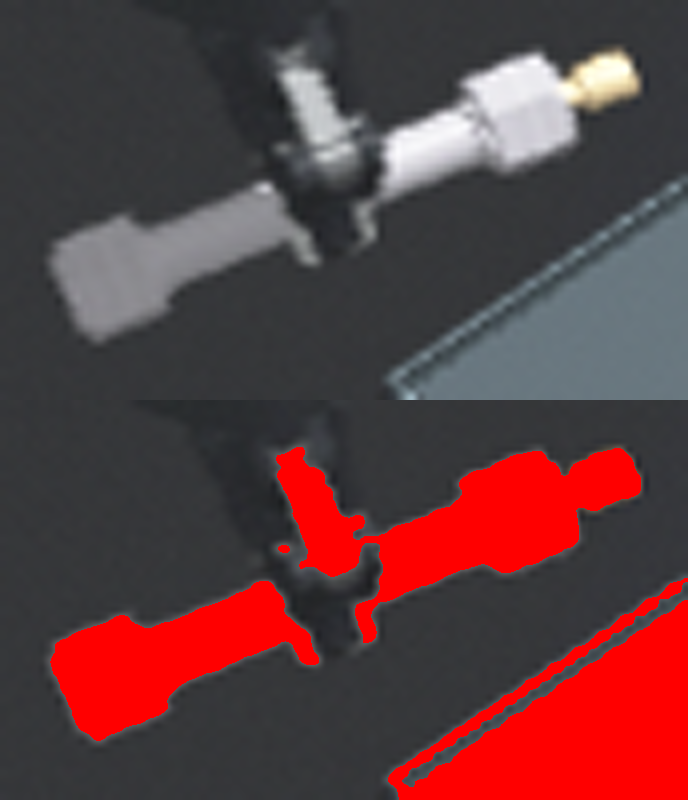

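```bash
cat >> h.py <<'E'
def colmeas(s,box,p,S=8,yaw=83,thr=95,show=True):
    f,m=colmask(s,box,S,thr)
    N,l,st,c=cv2.connectedComponentsWithStats(m.astype(np.uint8))
    b,a=np.nonzero(m);lab=l[b,a]
    uv=np.c_[(a+.5)/S-.5+box[0],(b+.5)/S-.5+box[1]]
    q,X=vplane("scene",uv,p,yaw)
    keep=np.zeros(N,bool)
    for i in range(1,N):
        k=lab==i
        if k.sum()>300 and abs(np.median(q[k,1])-.2255)<.02: keep[i]=True
    q=q[keep[lab]]
    q=q[np.abs(q[:,1]-.2255)<.04]
    out=[]
    for lo in np.arange(-.09,.115,.01):
        k=(q[:,0]>lo)&(q[:,0]<lo+.01)
        if k.sum()>50: out.append((lo+.005,np.percentile(q[k,1],1)*1e3,np.percentile(q[k,1],99)*1e3,q[k,1].mean()*1e3))
    out=np.array(out)
    if show: print('ext',q[:,0].min().round(4),q[:,0].max().round(4));print(out.round(3))
    return q,out
E
python3 - <<'E'
from h import *
s=cv2.imread("pics/s5.png");p=[.51723,-.24266,.2132]
q,o=colmeas(s,(178,170,264,220),p)
# lens from scene only, in the vertical plane of the column's final pose (ring hull centroid)
r,X=vplane("scene",[[122.294,232.124]],[.492,-.447,0],83);print('ring centre in plane',r,X)
# top: barrel / plug lateral
t=cv2.imread("pics/t5.png");S=8;box=(355,208,396,234)
f,m=colmask(t,box,S,120);g=f.astype(int);m&=(g[:,:,0]-g[:,:,2]<10)
N,l,st,c=cv2.connectedComponentsWithStats(m.astype(np.uint8));i=1+np.argmax(st[1:,4]);m=l==i
b,a=np.nonzero(m);uv=np.c_[(a+.5)/S-.5+box[0],(b+.5)/S-.5+box[1]]
w=plane("top",uv,.2252);al=np.radians(83);d=np.array([np.cos(al),np.sin(al)]);n=np.array([-d[1],d[0]])
x=(w[:,:2]-p[:2])@d;y=(w[:,:2]-p[:2])@n
print('top ext',x.min(),x.max())
for lo in np.arange(.02,.11,.01):
    k=(x>lo)&(x<lo+.01)
    if k.sum()>5: print(round(lo+.005,3),(np.percentile(y[k],[1,99])*1e3).round(1),(y[k].mean()*1e3).round(2))
v=f.copy();v[m]=(0,0,255);cv2.imwrite("pics/tm.png",np.vstack([f,v]))
E
```

```text
ext -0.0751 0.1006
[[-7.50000e-02  2.03496e+02  2.47491e+02  2.26427e+02]
 [-6.50000e-02  2.02964e+02  2.48688e+02  2.26189e+02]
 [-5.50000e-02  2.02984e+02  2.48547e+02  2.26021e+02]
 [-4.50000e-02  2.07112e+02  2.41201e+02  2.25197e+02]
 [-3.50000e-02  2.11954e+02  2.39040e+02  2.25626e+02]
 [-2.50000e-02  2.12285e+02  2.39075e+02  2.25797e+02]
 [-1.50000e-02  2.11591e+02  2.40138e+02  2.25948e+02]
 [-5.00000e-03  1.97821e+02  2.41591e+02  2.11496e+02]
 [ 5.00000e-03  2.05163e+02  2.65173e+02  2.48206e+02]
 [ 1.50000e-02  1.98600e+02  2.64561e+02  2.33845e+02]
 [ 2.50000e-02  2.12365e+02  2.40766e+02  2.26433e+02]
 [ 3.50000e-02  2.12262e+02  2.40741e+02  2.26666e+02]
 [ 4.50000e-02  2.12103e+02  2.48574e+02  2.28039e+02]
 [ 5.50000e-02  2.03883e+02  2.50344e+02  2.28089e+02]
 [ 6.50000e-02  2.03342e+02  2.50535e+02  2.27317e+02]
 [ 7.50000e-02  2.03742e+02  2.48343e+02  2.24437e+02]
 [ 8.50000e-02  2.15288e+02  2.38361e+02  2.27168e+02]
 [ 9.50000e-02  2.14870e+02  2.37717e+02  2.25736e+02]]
ring centre in plane [[-0.01065046  0.22452919]] [[ 0.49070204 -0.45757107  0.22452919]]
top ext 0.008261984663297568 0.09979606159536661
0.025 [-7.4  9.9] 1.24
0.035 [-6.8 10.1] 1.51
0.045 [-7.  10.2] 1.81
0.055 [-13.6  17.1] 1.86
0.065 [-13.7  17.6] 2.22
0.075 [-13.7  17.7] 2.2
0.085 [-6.1  9.4] 1.73
0.095 [-6.1  8.8] 1.56
```

View pics/tm.png

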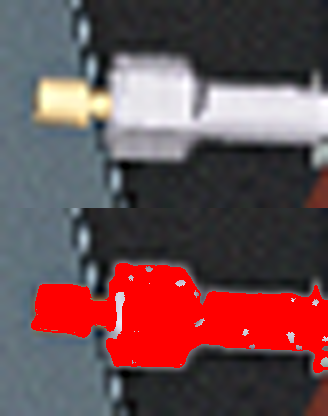

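The axis reads z≈226 mm at both ends, level to about 0.6°, and the column sits about 1.5 mm toward the plug side of the TCP. The top camera reads the jaw-centred barrel 1.5 mm low in x, so I correct the lens x to 0.4935. Now the final straight approach.

Run:
```python
from h import *
d=np.array([np.cos(np.radians(83)),np.sin(np.radians(83)),0]);L=np.array([.4935,-.447,.2132])
robot.move_straight((L+.20*d).tolist(),feed=.1,rot=rot(-7))
robot.move_straight((L+.1235*d).tolist(),feed=.06)
robot.dwell(.3)
s=robot.read_camera("scene")[:,:,::-1].copy();cv2.imwrite("pics/s6.png",s)
cv2.imwrite("pics/s6z.png",cv2.resize(s[180:280,80:250],None,fx=4.6,fy=4.6,interpolation=cv2.INTER_CUBIC))
t=robot.read_camera("top")[:,:,::-1].copy(); cv2.imwrite("pics/t6.png",t)
p=robot.current_tcp_pos();print(robot.current_time(),p,robot.current_tcp_rot(),robot.current_width(),np.round(robot.current_contact_force(),2))
uv=proj("scene",[np.array(p)-.1*d+[0,0,.012],np.array(p)+.12*d+[0,0,.012]]);print(uv)
x0=int(proj("scene",[np.array(p)-.088*d+[0,0,.012]])[0,0])
q,o=colmeas(s,(x0,int(uv[:,1].min())-15,int(uv[1,0])+5,int(uv[:,1].max())+20),p)
```

```text
32.325 [ 0.50855003 -0.3243636   0.21320738] [-1.57077354e+00  1.30771212e-05 -1.22113629e-01] 0.015074216806597023 [ 0.09 -0.5  -2.28]
[[138.22145588 226.12698683]
 [232.66507033 188.44686897]]
ext -0.0754 0.1008
[[-7.50000e-02  2.03996e+02  2.46505e+02  2.24278e+02]
 [-6.50000e-02  2.02834e+02  2.48254e+02  2.25931e+02]
 [-5.50000e-02  2.03012e+02  2.48397e+02  2.26144e+02]
 [-4.50000e-02  2.08128e+02  2.45364e+02  2.26000e+02]
 [-3.50000e-02  2.11949e+02  2.38860e+02  2.25542e+02]
 [-2.50000e-02  2.11875e+02  2.39017e+02  2.25594e+02]
 [-1.50000e-02  2.04908e+02  2.39494e+02  2.24540e+02]
 [-5.00000e-03  1.98128e+02  2.14924e+02  2.06897e+02]
 [ 5.00000e-03  1.98169e+02  2.15969e+02  2.07901e+02]
 [ 1.50000e-02  1.99036e+02  2.40757e+02  2.22472e+02]
 [ 2.50000e-02  2.12228e+02  2.40676e+02  2.26573e+02]
 [ 3.50000e-02  2.12370e+02  2.40612e+02  2.26631e+02]
 [ 4.50000e-02  2.12201e+02  2.41407e+02  2.26847e+02]
 [ 5.50000e-02  2.03546e+02  2.50876e+02  2.28080e+02]
 [ 6.50000e-02  2.03378e+02  2.50838e+02  2.27498e+02]
 [ 7.50000e-02  2.03842e+02  2.49682e+02  2.25987e+02]
 [ 8.50000e-02  2.14936e+02  2.38325e+02  2.27035e+02]
 [ 9.50000e-02  2.15186e+02  2.37641e+02  2.26321e+02]]
```

View pics/s6z.png

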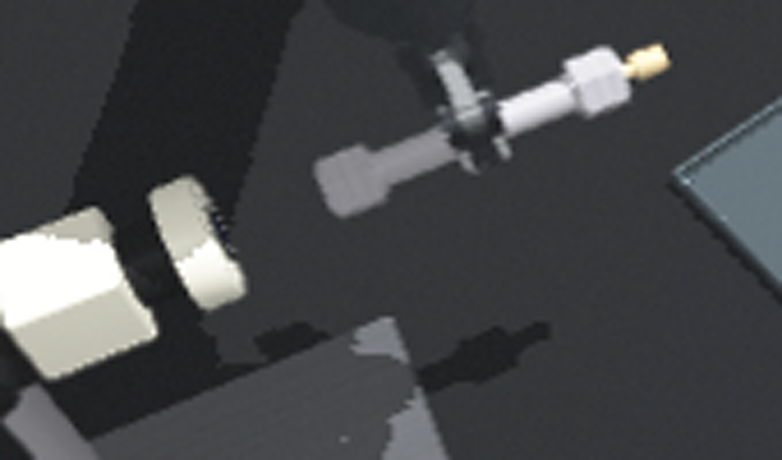

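View pics/t6.png

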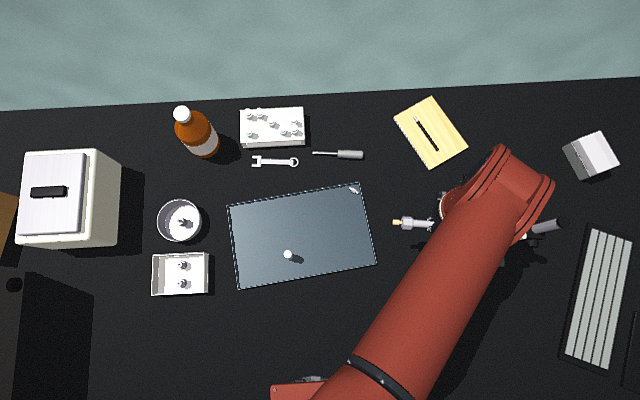

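The column hangs in front of the ring, with the open end at about (330,180) in the crop and the ring front at about (225,235). Now a check on height, pitch and gap against the lens in the same plane, with edges from the steepest gradient so that shading doesn't bias them.

Run:
```python
from h import *
s=cv2.imread("pics/s6.png");p=np.array(robot.current_tcp_pos());a=np.radians(83);d=np.array([np.cos(a),np.sin(a),0])
g=cv2.cvtColor(s,cv2.COLOR_BGR2GRAY).astype(np.float32)
zz=np.arange(.185,.270,.0005)
def prof(qs):
    P_=[]
    for q in qs:
        X=np.array([[*(p[:2]+q*d[:2]),z] for z in zz]);uv=proj("scene",X).astype(np.float32)
        P_.append(cv2.remap(g,uv[:,:1],uv[:,1:],cv2.INTER_CUBIC).ravel())
    return cv2.GaussianBlur(np.mean(P_,0).reshape(-1,1),(1,1),0).ravel()
for nm,qs in (("opennut",np.arange(-.07,-.055,.001)),("barrel open",np.arange(-.045,-.022,.001)),("barrel plug",np.arange(.024,.046,.001)),("plugnut",np.arange(.054,.07,.001)),("plug",np.arange(.085,.097,.001))):
    r=prof(qs);r=np.convolve(np.pad(r,4,'edge'),np.ones(9)/9,'valid');gr=np.gradient(r)
    lo=zz[gr.argmax()];hi=zz[gr.argmin()];
    # half level edges
    print(nm,'grad edges',lo*1e3,hi*1e3,'mid',round((lo+hi)*500,2))
# ring in plane
S=8;box=(105,205,140,262);f=cv2.resize(s[205:262,105:140],None,fx=S,fy=S,interpolation=cv2.INTER_CUBIC)
m=(f.min(2)>95).astype(np.uint8);m[:, :int(6.5*S)]*=1
m=cv2.morphologyEx(m,cv2.MORPH_OPEN,np.ones((17,17),np.uint8))
c=[k for k in cv2.findContours(m,cv2.RETR_EXTERNAL,cv2.CHAIN_APPROX_NONE)[0]]
c=max(c,key=lambda k:cv2.contourArea(k) if k[:,0,0].max()>15*S else 0)
h=cv2.convexHull(c);M=cv2.moments(h);o=(np.array([M['m10'],M['m01']])/M['m00']+.5)/S-.5+[105,205]
print('ring px',o,vplane("scene",[o,[122.294,232.124]],p,83)[0])
uv=(h.reshape(-1,2)+.5)/S-.5+[105,205];q=vplane("scene",uv,p,83)[0];print('ring ext q',q[:,0].min(),q[:,0].max(),'z',q[:,1].min(),q[:,1].max())
# front edge at axis height: profile along q at z near axis
for z in (.222,.2255,.229):
    qs=np.arange(-.15,-.05,.0005);X=np.array([[*(p[:2]+k*d[:2]),z] for k in qs]);u=proj("scene",X).astype(np.float32)
    r=cv2.remap(g,u[:,:1],u[:,1:],cv2.INTER_CUBIC).ravel();r=np.convolve(np.pad(r,3,'edge'),np.ones(7)/7,'valid');gr=np.gradient(r)
    print(z,'ring front edge',qs[gr[:100].argmin()],'open face',qs[100+gr[100:].argmax()], r[::8].round(0).tolist())
```

```text
opennut grad edges 202.5 248.50000000000006 mid 225.5
barrel open grad edges 211.50000000000003 239.00000000000006 mid 225.25
barrel plug grad edges 213.00000000000003 239.50000000000006 mid 226.25
plugnut grad edges 205.00000000000003 249.50000000000006 mid 227.25
plug grad edges 216.00000000000003 236.50000000000006 mid 226.25
ring px [122.44975807 232.53972575] [[-0.13431565  0.22481257]
 [-0.13412978  0.226295  ]]
ring ext q -0.1498015632537964 -0.11958696720198017 z 0.17453527380132183 0.2720594673559088
0.222 ring front edge -0.12649999999999997 open face -0.07399999999999993 [35.0, 173.0, 204.0, 215.0, 224.0, 254.0, 129.0, 40.0, 54.0, 54.0, 54.0, 54.0, 55.0, 55.0, 54.0, 54.0, 55.0, 55.0, 54.0, 102.0, 138.0, 140.0, 139.0, 141.0, 139.0]
0.2255 ring front edge -0.12599999999999997 open face -0.07449999999999993 [34.0, 169.0, 209.0, 207.0, 204.0, 213.0, 127.0, 35.0, 49.0, 55.0, 54.0, 54.0, 54.0, 55.0, 55.0, 54.0, 54.0, 53.0, 54.0, 106.0, 140.0, 141.0, 139.0, 141.0, 139.0]
0.229 ring front edge -0.12549999999999997 open face -0.07399999999999993 [37.0, 161.0, 212.0, 210.0, 207.0, 204.0, 128.0, 63.0, 45.0, 49.0, 54.0, 53.0, 55.0, 54.0, 54.0, 54.0, 54.0, 56.0, 54.0, 100.0, 138.0, 140.0, 138.0, 140.0, 139.0]
```

Run:
```python
from h import *
t=cv2.imread("pics/t6.png");S=8;box=(388,212,434,234)
f,m=colmask(t,box,S,120)
N,l,st,c=cv2.connectedComponentsWithStats(m.astype(np.uint8));i=1+np.argmax(st[1:,4]);m=l==i
b,a=np.nonzero(m);uv=np.c_[(a+.5)/S-.5+box[0],(b+.5)/S-.5+box[1]]
w=plane("top",uv,.2252);al=np.radians(83);d=np.array([np.cos(al),np.sin(al)]);n=np.array([-d[1],d[0]])
p=np.array(robot.current_tcp_pos())
x=(w[:,:2]-p[:2])@d;y=(w[:,:2]-[.4918,-.447])@n
print('lateral rel. to top-view lens; ext',x.min(),x.max(), 'tcp lateral rel (biased)',((p[:2]-[.4918,-.447])@n*1e3).round(2))
for lo in np.arange(.02,.1,.01):
    k=(x>lo)&(x<lo+.01)
    if k.sum()>5: e=np.percentile(y[k],[1,99])*1e3;print(round(lo+.005,3),e.round(1),e.mean().round(2))
print(robot.current_time(),robot.current_width(),robot.current_qvel().round(4) if hasattr(robot.current_qvel(),'round') else robot.current_qvel())
```

```text
lateral rel. to top-view lens; ext -0.0031529486334094022 0.09901015458083584 tcp lateral rel (biased) -1.68
0.025 [-8.8  7.8] -0.48
0.035 [-9.   7.9] -0.55
0.045 [-10.9   8.1] -1.4
0.055 [-15.3  15.7] 0.23
0.065 [-15.2  15.6] 0.19
0.075 [-15.1  15.5] 0.21
0.085 [-6.6  6.4] -0.09
0.095 [-6.6  6.5] -0.06
32.325 0.015074216806597023 [ 0.0006  0.0001  0.0001 -0.0009  0.0002  0.0001 -0.    ]
```

The column is centred to within about 0.5 mm sideways and vertically, and still held steady. In the last top view, the vial and union are where they started. Handing in.

Run:
```python
from h import *
print(robot.current_tcp_pos(),robot.current_width()); robot.close_job()
```

```text
[ 0.50855003 -0.3243636   0.21320738] 0.015074216806597023
the job is handed in; nothing more can be done
```

I finished the task and handed it in at about 32 s of the 72 s allowed. The hand-in reports no verdict.

- **Tray:** both check valves stand upright in the white bin and the filter stands upright in the steel dish. The pictures after release show this. In the last top view, the vial and union are where they started.
- **Column:** it is held at mid-barrel with an 80 N grip, open end facing the lens.
    - **Centring:** the last checks put it within about 0.5 mm of the lens centre sideways, and 0.3–0.8 mm low in height.
    - **Level:** it looks level to within 1°. The scene view showed the plug end about 1 mm higher; I put part of that down to shading and did not correct it.
- **Gap to the lens:** the two estimates differ slightly. The base-plate estimate gives about 50 mm and the ring outline about 51.5 mm. I left it as it was.
- **Camera calibration:** the two cameras disagreed by up to 3 mm in x. I used the jaw-centred barrel as the reference and shifted the lens position by 1.5 mm. The top camera could not see the lens or the open end in the final pose because the arm was in the way. Its sideways check therefore uses the plug half of the column and the lens position from the first picture.

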